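# Quarantine the swollen cells of a hybrid battery and set the tally

## Robot

A 6-joint arm with a two-finger parallel gripper is mounted at the origin on the work surface. World frame = base frame: x ahead of the robot, y to its left, z up, the work surface at z = 0. Lengths are in m, angles in rad, forces in N, time in s.
With the tool pointing down it reaches from about 0.4 to 0.825 m from the base axis. Payload 7 kg.
Tool frame: the origin (TCP) lies at the very end of the fingers, on their centre line; the grasp point (between the pads) lies 19 mm behind it (manip.grip_depth is the distance from the TCP to the grasp point, in m); z points along the fingers, y is the line along which they close (so a half turn about z gives the same grasp; the last joint's range is limited). The gripper opens to 85 mm and grips with 20 to 120 N. Pads are 22 mm wide; open, the fingers measure 114 mm over their backs; the gripper's body (76 mm by 85 mm) begins 54 mm behind the grasp point. The pads swing forward as they close: fully open they stand 13 mm farther back than shut.
Start: joints at [-0.929, 0.359, 0.012, 0, -1.224, -0.288], TCP at [0.234, -0.633, 0.231] pointing down, gripper open.
Joint ranges: [-3.07, 3.07], [-1.43, 2.12], [-1.02, 1.25], [-3.03, 1.67], [-3.05, -0], [-3.03, 3.03]. Speed limits (rad/s): [2.39, 2.39, 3.01, 3.14, 3.14, 3.14].

## Interface

Orientations are given as a unit quaternion [w, x, y, z].
In Python, from station import manip, cams, read_time, read_joint_positions, read_joint_velocities, read_tau, read_position, read_tool_rot, read_ft_force, read_moment, read_grip_width, read_grip_force gives the robot as it stands. Calls block until the motion is done:
- manip.move_pose(position, orientation): joint-space move of the TCP to a pose.
- manip.move_l(position, attitude=None, rate=0.15): straight line of the TCP; attitude=None keeps the orientation; rate is the mean speed in m/s.
- manip.set_joints(angles): joint-space move.
- manip.move_gripper(opening): finger opening in m; the grip force is fixed at half the most; returns when the fingers have stopped.
- manip.hold(seconds).
- manip.ik(position, orientation): joint angles nearest the present ones, or None.
- cams.get_image(name): name is "scene" or "top" or "wrist"; returns a dict with "img" (400x640x3 uint8, blue, green, red), "mtx" (3x3 intrinsics, pixels), "distortion" ([k1, k2, p1, p2, k3] as OpenCV has them; the pictures are not rectified), "R" (3x3) and "t" (3): a world point X has camera coordinates R X + t. Camera axes: x right, y down, z forward; pixel columns grow to the right and rows downward; lengths in m; the calibration is good to about 2 mm. A picture is of the moment at which its call begins. There is no depth.
A pose or a line that the arm cannot do raises manip.PlanningError and nothing moves.
- manip.close_job(): hands the job in; it is judged then, once.
Readings, each from a call of its own:
- read_time(): time.
- read_joint_positions(): joint angles.
- read_joint_velocities(): joint speeds.
- read_tau(): joint torques, N m.
- read_position(): TCP position.
- read_tool_rot(): TCP orientation.
- read_ft_force(): force on the tool from outside, world axes, zero at the start.
- read_moment(): the same for the moment, N m.
- read_grip_width(): finger opening in m.
- read_grip_force(): force on a finger pad.
Only numpy, scipy, OpenCV 4.12 (cv2) and the standard library are available. Lean on these libraries where they do the work, as an engineer would, in place of code of your own. Each camera call takes 0.05 s, during which the arm holds its last target. There are 200 camera calls.

## Task

Sort the loose battery cells on the bench: push every swollen one (sides bulged) in through the spring flap of the grey quarantine box, so that it slides down inside and the flap shuts behind it, and put every sound, flat-sided one in the black tray. When all the swollen cells are in the box, turn the tally sleeve on its roof to the number of swollen cells you put in. Leave the other things on the bench (driver, orange plug, tape roll, screw jar) where they are.

Things in the scene. Friction and masses are not known exactly. Their poses are not given: they have to be found in the camera images.
- quarantine_box: Grey steel box for bad cells, fixed. Sizes in mm. Origin on the bench under the middle of its port; +x = direction in which cells are pushed in, z up. Closed by side walls and a flat clear roof (top 155 above the bench, x 0 to 340, y +-86; inside x 6 to 334, y +-80): the port is the only way in. The tally sleeve stands on the roof.
- port (a point): Middle of the port's threshold, at box x = 0, y = 0, 85 above the bench, level with the infeed deck; axes as the box. Port 56 wide, 58 high, in the front wall (x 0 to 6). Directly behind the flap a slick ramp falls away at 31 degrees, then a gentle slope (all slick, inside): a cell whose middle is 15 or more past x = 0 tips and slides in by itself.
- deck (a point): Middle of the top of the level infeed deck in front of the port: box x = -65, y = 0, 85 above the bench; axes as the box. The deck is 130 long (box x -130 to 0) and 100 wide, with two guide rails 10 high and 56 apart (inner faces) along its whole length, leading to the port.
- flap (a joint): Spring-return flap of the port (rad): 0 = shut, hanging upright just inside the front wall (box x 6 to 12); hinged along its top edge 56 above the deck, 52 wide, 53 high. It swings inward only, to 1.55, when a cell is pushed against it (about 0.5 to 2 N), and swings shut when the cell has gone through.
- tally (a joint): Numbered tally sleeve (rad), an upright knurled collar, 44 diameter, 34 high, turning about the vertical with a click every 0.4 rad: number shown = value / 0.4 (0 to 2.0 rad = 0 to 5). Grows counter-clockwise seen from above. Released between two numbers it clicks to the nearer. About 0.05 N m turns it. Starts at 0 or 1, left from earlier.
- tally_grip (a point): On the sleeve's axis (box x 140, y 0), 181 above the bench, 22 above the white plate (124 diameter), 14 below the sleeve's top. A black pointer at its foot points at the plate's marks: a bar for 0, radial rows of 1 to 5 dots. At 0 it points 57 degrees clockwise (from above) of box -x; at 1.0 rad straight along box -x.
- cell_tray: Fixed black open tray for sound cells, outside 112 (x) by 290 (y) by 22 high, walls and floor 5 thick. Origin at the centre of its underside, z up.
- bulged_1: A swollen battery cell (may be absent): aluminium can 70 long (x), 40 high (z), with two black-footed terminals on top to 46; its two broad sides bulge: 30 thick (y) at the ends, 38 over the middle 50, 44 over the middle 28 of the length. About 0.22 kg. Origin at the centre of its underside; starts standing upright on the bench, terminals up.
- bulged_2: A swollen battery cell (may be absent): aluminium can 70 long (x), 40 high (z), with two black-footed terminals on top to 46; its two broad sides bulge: 30 thick (y) at the ends, 38 over the middle 50, 44 over the middle 28 of the length. About 0.22 kg. Origin at the centre of its underside; starts standing upright on the bench, terminals up.
- bulged_3: A swollen battery cell (may be absent): aluminium can 70 long (x), 40 high (z), with two black-footed terminals on top to 46; its two broad sides bulge: 30 thick (y) at the ends, 38 over the middle 50, 44 over the middle 28 of the length. About 0.22 kg. Origin at the centre of its underside; starts standing upright on the bench, terminals up.
- bulged_4: A swollen battery cell (may be absent): aluminium can 70 long (x), 40 high (z), with two black-footed terminals on top to 46; its two broad sides bulge: 30 thick (y) at the ends, 38 over the middle 50, 44 over the middle 28 of the length. About 0.22 kg. Origin at the centre of its underside; starts standing upright on the bench, terminals up.
- flat_1: A sound battery cell (may be absent): the same can with flat sides, 70 long (x), 30 thick (y) all along, 40 high (z), terminals on top to 46. About 0.22 kg. Origin at the centre of its underside; starts upright on the bench.
- flat_2: A sound battery cell (may be absent): the same can with flat sides, 70 long (x), 30 thick (y) all along, 40 high (z), terminals on top to 46. About 0.22 kg. Origin at the centre of its underside; starts upright on the bench.
- flat_3: A sound battery cell (may be absent): the same can with flat sides, 70 long (x), 30 thick (y) all along, 40 high (z), terminals on top to 46. About 0.22 kg. Origin at the centre of its underside; starts upright on the bench.
- driver: Cordless driver lying on its side, at the left of the bench. A bystander, not to be disturbed; origin at its underside.
- service_plug: Orange service plug, about 85 x 50 x 44. A bystander, not to be disturbed; origin at its underside.
- tape_roll: Roll of black tape, 90 diameter, lying flat, 19 high. A bystander, not to be disturbed; origin at its underside.
- screw_jar: Glass screw jar, 64 diameter, 75 high. A bystander, not to be disturbed; origin at its underside.
There are look-alikes about, which are no part of the job. What is shaped like the bulged_1 but turquoise is not meant.

How it is judged:
By the outcome, as a careful person would: the job done as asked, in the order asked, and still so for the second after the job is handed in, with the robot touching nothing.
Of bulged_1, bulged_2, bulged_3, bulged_4 only 2 to 4 are there at a start; the rules pass over those that are not, and their reading is None.
Of flat_1, flat_2, flat_3 only 2 to 3 are there at a start; the rules pass over those that are not, and their reading is None.
At some moment in a run one of bulged_1, bulged_2, bulged_3, bulged_4, flat_1, flat_2, flat_3 may be knocked a few centimetres aside while the robot is not near it.
Once in a run the grip may slacken for a moment while it holds something.
It also fails if it takes over 210 s, if anything falls off the work surface, if the arm or the gripper's body presses on something with over 40 N, if the wrist force passes 120 N, or if a joint passes its speed limit or range.

## Working session

There is one attempt and no reset: what is moved stays moved. The work goes in short steps, each a Python script; the robot and the scene stay as the last script left them, time stands still between calls to the robot, and variables do not carry over. Pictures are saved under pics/ and viewed, at most 14 in all, crops included, and the job is handed in when it is done.

```bash
ls; mkdir -p pics
python3 - <<'E'
from station import *
import cv2
for n in ("scene","top"):
    d=cams.get_image(n); cv2.imwrite(f"pics/{n}0.png",cv2.resize(d["img"],(800,500),interpolation=cv2.INTER_CUBIC)); print(n,d["mtx"].round(1).tolist(),d["distortion"],d["R"].round(3).tolist(),d["t"].round(3))
print(read_time(), read_tool_rot())
E
```

```text
pics
scene [[376.3, 0.0, 321.4], [0.0, 376.3, 198.2], [0.0, 0.0, 1.0]] [0.02073271 0.         0.         0.         0.        ] [[0.262, 0.965, 0.022], [0.532, -0.125, -0.838], [-0.805, 0.231, -0.546]] [-0.267 -0.161  1.534]
top [[487.8, 0.0, 318.1], [0.0, 487.8, 204.2], [0.0, 0.0, 1.0]] [-0.05315372  0.          0.          0.          0.        ] [[-0.004, -1.0, 0.008], [-0.996, 0.004, -0.087], [0.087, -0.009, -0.996]] [0.113 0.521 1.537]
0.1 [-2.07034725e-04 -1.75903826e-01  9.84407058e-01  7.38931351e-04]
```

View pics/top0.png

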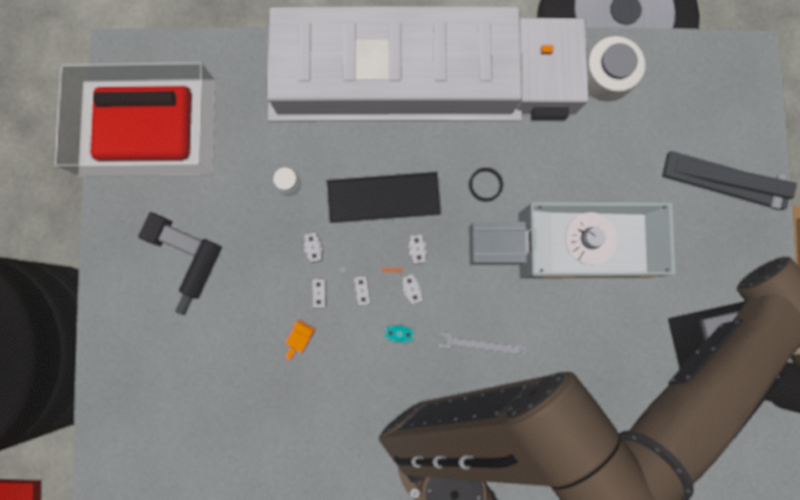

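View pics/scene0.png

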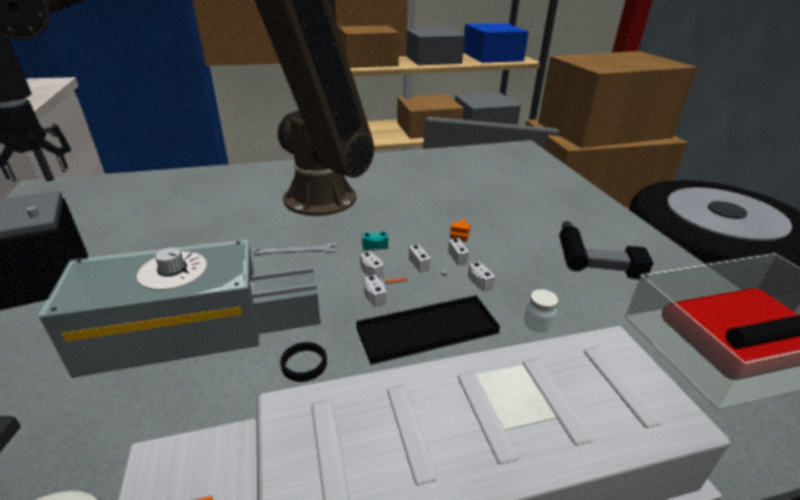

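The top view (800 px scale) shows five white cells at (313,247), (417,248), (318,292), (361,290) and (412,288). The turquoise look-alike is at (400,333), the tray at (384,197), the box at (600,240), the jar at (285,180) and the plug at (299,338). I'll check them in enlarged crops.

```bash
cat > u.py <<'E'
from station import *
import cv2, numpy as np
from scipy.spatial.transform import Rotation as Ro
def ray(d,px):
    p=cv2.undistortPoints(np.array([[px]],float),d["mtx"],np.array(d["distortion"],float))[0,0]
    R=np.array(d["R"]);t=np.array(d["t"]); return -R.T@t, R.T@np.array([p[0],p[1],1])
def at(d,px,z):
    c,v=ray(d,px); return c+v*(z-c[2])/v[2]
def proj(d,X):
    R=np.array(d["R"]); return cv2.projectPoints(np.array(X,float).reshape(-1,3),cv2.Rodrigues(R)[0],np.array(d["t"],float),d["mtx"],np.array(d["distortion"],float))[0][:,0]
def quat(yaw):  # tool down; yaw = world direction of tool x axis
    q=(Ro.from_euler("z",yaw)*Ro.from_euler("x",np.pi)).as_quat(); return [q[3],q[0],q[1],q[2]]
def look(n): return cams.get_image(n)
E
python3 - <<'E'
from u import *
d=look("top"); im=d["img"]
a=cv2.resize(im[180:280,225:345],(780,650)[:2],interpolation=cv2.INTER_CUBIC)[:600]
cv2.imwrite("pics/c1.png",a)
b=cv2.resize(im[150:230,370:550],(800,356),interpolation=cv2.INTER_CUBIC)
cv2.imwrite("pics/c2.png",b)
E
```

```text
(no output)
```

View pics/c1.png

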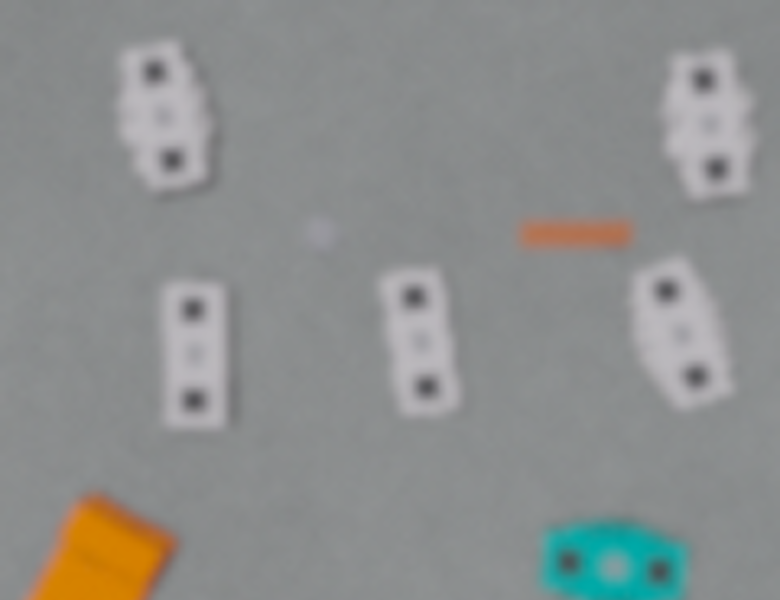

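View pics/c2.png

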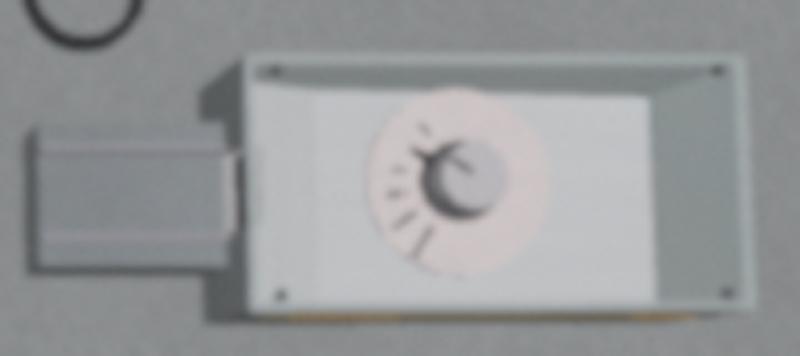

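Swollen (stepped, bulged sides): A c1(165,115), B c1(708,122) and E c1(683,333). Flat: C (195,353) and D (420,341). The turquoise one at (615,565) is the look-alike, so I leave it. The tally pointer is about 35° clockwise of box −x, level with the 1-dot mark, so it reads 1. The target is 3.

```bash
cat >> u.py <<'E'
def cells(d=None):
    """white blobs near cell area -> list of (x,y,yaw of long axis,area)"""
    d=d or look("top"); im=d["img"].astype(int)
    m=((im.min(2)>150)&(im.max(2)-im.min(2)<40)).astype(np.uint8)
    m[:183]=0; m[300:]=0; m[:,:200]=0; m[:,372:]=0
    n,l,s,c=cv2.connectedComponentsWithStats(m); out=[]
    for i in range(1,n):
        if 120<s[i,4]<600:
            ys,xs=np.nonzero(l==i); P=np.array([at(d,(x,y),.04)[:2] for x,y in zip(xs,ys)])
            mu=P.mean(0); w,v=np.linalg.eigh(np.cov((P-mu).T)); a=np.arctan2(v[1,1],v[0,1])
            a=(a+np.pi/2)%np.pi-np.pi/2
            out.append((*mu.round(4),round(a,3),int(s[i,4]),(4*w**.5).round(3).tolist()))
    return out
E
python3 - <<'E'
from u import *
from scipy.optimize import least_squares
d=look("top"); print(cells(d), im.shape if 0 else "")
g=d["img"].min(2); print("gray bench",g[250,300])
f=lambda u,v:(370+u/4.444-.4,150+v/4.45-.4)
pts=[((245,55),(0,.086,.155)),((750,58),(.34,.086,.155)),((755,312),(.34,-.086,.155)),((247,312),(0,-.086,.155)),((30,127),(-.13,.05,.085)),((30,271),(-.13,-.05,.085))]
W=np.array([at(d,f(*p),q[2])[:2] for p,q in pts]); Q=np.array([q[:2] for _,q in pts])
def tf(p): c,s=np.cos(p[2]),np.sin(p[2]); return Q@np.array([[c,s],[-s,c]])+p[:2]
r=least_squares(lambda p:(tf(p)-W).ravel(),[.5,-.3,-1.57]); print("box",r.x.round(4),(r.fun.reshape(-1,2)*1e3).round(1).tolist())
T=[at(d,(u*.8,v*.8),.022)[:2].round(4).tolist() for u,v in((327,180),(438,172),(441,214),(331,222))]; print("tray",T,np.mean(T,0), )
B=r.x
for n,x,z in(("deck",-.06,.1),("back",-.125,.1),("tally",.14,.165)):
    p=[*(B[:2]+x*np.array([np.cos(B[2]),np.sin(B[2])])),z]
    for k in(0,np.pi): 
        q=manip.ik(p,quat(B[2]+k)); print(n,np.round(p,3),k,None if q is None else np.round(q,2))
E
```

```text
[(np.float64(0.5426), np.float64(0.3288), np.float64(0.199), 237, [0.046, 0.077]), (np.float64(0.5377), np.float64(0.0628), np.float64(0.097), 242, [0.048, 0.076]), (np.float64(0.4355), np.float64(0.0771), np.float64(0.326), 259, [0.048, 0.078]), (np.float64(0.4327), np.float64(0.2036), np.float64(0.16), 208, [0.039, 0.082]), (np.float64(0.4272), np.float64(0.3125), np.float64(0.047), 209, [0.039, 0.082])] 
gray bench 139
box [ 0.5472 -0.2018 -1.5732] [[-0.9, 1.9], [0.2, 5.4], [-0.8, 1.3], [-1.8, -0.5], [1.5, -3.4], [1.7, -4.7]]
tray [[0.7176, 0.2932], [0.7378, 0.0056], [0.6277, -0.001], [0.6078, 0.2822]] [0.672725 0.145   ]
deck [ 0.547 -0.142  0.1  ] 0 [ 0.09  0.3  -0.4   0.   -0.87 -0.1 ]
deck [ 0.547 -0.142  0.1  ] 3.141592653589793 None
back [ 0.548 -0.077  0.1  ] 0 [ 0.22  0.28 -0.43  0.   -0.86 -0.22]
back [ 0.548 -0.077  0.1  ] 3.141592653589793 [ 0.22  0.28 -0.43  0.   -0.86  2.92]
tally [ 0.547 -0.342  0.165] 0 [-0.26  0.36 -0.15  0.   -1.07  0.25]
tally [ 0.547 -0.342  0.165] 3.141592653589793 [-0.26  0.36 -0.15  0.   -1.07 -2.89]
```

```bash
cat >> u.py <<'E'
B=[0.5472,-0.2018,-1.5732]
def bp(x,y,z):
    c,s=np.cos(B[2]),np.sin(B[2]); return [B[0]+c*x-s*y,B[1]+s*x+c*y,z]
def pick(x,y,a,h=.2):
    manip.move_gripper(.085); manip.move_pose([x,y,.13],quat(a)); manip.move_l([x,y,.012],rate=.1)
    manip.move_gripper(.0); w=read_grip_width(); manip.move_l([x,y,h],rate=.12)
    print("grip",round(w,4),round(read_grip_width(),4),round(read_grip_force(),1),"t",round(read_time(),1)); return read_grip_width()
E
python3 - <<'E'
from u import *
d=look("top")
c=min(cells(d),key=lambda c:np.hypot(c[0]-.5377,c[1]-.0628)); print(c)
if pick(*c[:3])>.03:
    manip.move_pose(bp(-.062,0,.21),quat(B[2])); print(read_grip_width(),np.round(read_joint_positions(),2))
    im=look("wrist"); cv2.imwrite("pics/w1.png",im["img"]); print(proj(im,[bp(0,.028,.085),bp(0,-.028,.085),bp(-.13,.05,.085),bp(-.13,-.05,.085),bp(0,.086,.155),bp(0,-.086,.155)]).round(0).tolist())
E
```

```text
(np.float64(0.5377), np.float64(0.0627), np.float64(0.096), 241, [0.047, 0.076])
grip 0.0431 0.0429 60.5 t 6.7
0.0428820292957261 [ 0.1   0.19 -0.27 -0.   -1.11 -0.1 ]
[[281.0, 112.0], [352.0, 113.0], [260.0, 263.0], [372.0, 263.0], [168.0, 115.0], [464.0, 116.0]]
```

View pics/w1.png

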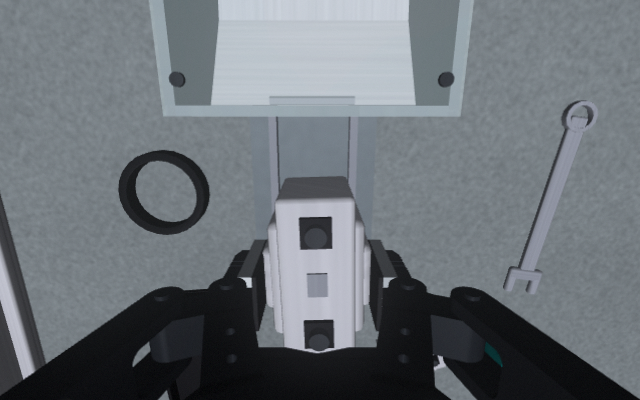

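Roof corners at (163,116) and (463,116) and the rails centred at column 313 mean the box lies about 2 mm further toward +y than my estimate. The range is right and the cell sits square in the grip. I'll correct for that, place and push.

```bash
sed -i 's/^B=.*/B=[0.5492,-0.2018,-1.5732]/' u.py
cat >> u.py <<'E'
def insert(px=None):
    q=quat(B[2]); manip.move_pose(bp(-.062,0,.18),q); manip.move_l(bp(-.062,0,.099),rate=.08)
    print("deck",np.round(read_ft_force(),1),round(read_grip_width(),4))
    manip.move_gripper(.075); manip.move_l(bp(-.062,0,.185),rate=.15)
    manip.move_gripper(0); manip.move_l(bp(-.128,0,.185)); 
    if px: im=look("wrist")["img"]; cv2.imwrite(px,im)
    manip.move_l(bp(-.128,0,.103)); manip.move_l(bp(-.015,0,.103),rate=.06)
    print("push",np.round(read_ft_force(),1)); manip.move_l(bp(-.07,0,.103)); manip.move_l(bp(-.09,0,.2)); print("t",read_time())
E
python3 - <<'E'
from u import *
insert()
manip.move_gripper(.085)
d=look("wrist"); a=d["img"]
t=look("top"); b=cv2.resize(t["img"][150:230,370:550],(640,284)); cv2.imwrite("pics/w2.png",np.vstack([a[:300],b])); print(cells(t))
E
```

```text
deck [-0.1  0.2 -1.5] 0.043
push [0.7 0.2 0. ]
t 15.8083
[(np.float64(0.5425), np.float64(0.329), np.float64(0.198), 253, [0.047, 0.078]), (np.float64(0.4316), np.float64(0.2036), np.float64(0.157), 227, [0.04, 0.084]), (np.float64(0.4276), np.float64(0.3129), np.float64(0.05), 219, [0.04, 0.083])]
```

View pics/w2.png

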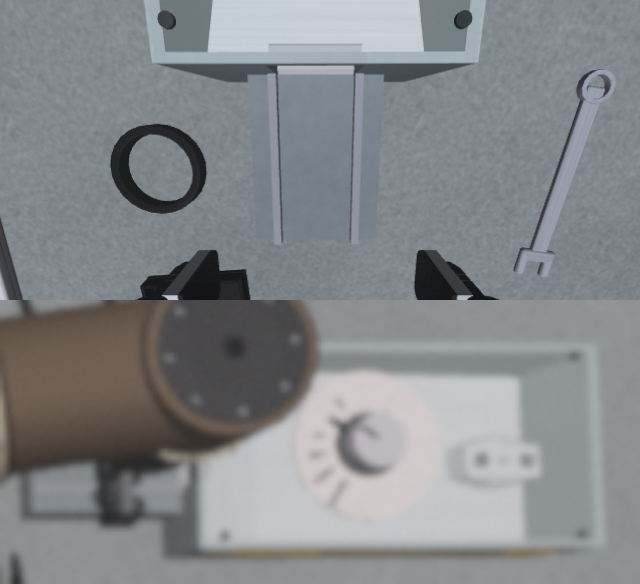

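The first cell lies inside the box, lower view (510,460), and the deck is empty. Next are E and then A.

```bash
cat >> u.py <<'E'
def clear(): manip.move_pose(bp(.1,0,.33),quat(B[2]))
def near(x,y):
    cs=cells(); print([tuple(map(float,c[:4])) for c in cs]); return min(cs,key=lambda c:np.hypot(c[0]-x,c[1]-y))
E
python3 - <<'E'
from u import *
clear(); c=near(.4355,.0771)
if np.hypot(c[0]-.4355,c[1]-.0771)<.06 and pick(*c[:3])>.035:
    manip.move_pose(bp(-.062,0,.2),quat(B[2])); w=read_grip_width(); print(w); cv2.imwrite("pics/w3.png",look("wrist")["img"])
    if w>.035: insert("pics/w3b.png"); clear(); t=look("top"); cv2.imwrite("pics/t3.png",t["img"][120:300,180:560]); print(len(cells(t)))
E
```

```text
[(0.5433, 0.3295, 0.217, 277.0), (0.4356, 0.0771, 0.315, 322.0), (0.4319, 0.2041, 0.167, 267.0), (0.4263, 0.3137, 0.041, 250.0), (0.3057, -0.0206, 1.37, 147.0)]
grip 0.0428 0.0431 61.1 t 23.0
0.04299629600256792
deck [-0.7  0.1 -2.7] 0.0424
push [0.2 0.2 0.8]
t 32.2583
4
```

View pics/t3.png

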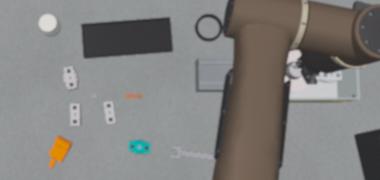

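The second cell is off the bench and the deck is empty. A (69,77), C (74,113) and D (110,112) remain.

Run:
```python
from u import *
c=near(.5425,.329)
if np.hypot(c[0]-.5425,c[1]-.329)<.07 and pick(*c[:3])>.035:
    manip.move_pose(bp(-.062,0,.2),quat(B[2])); w=read_grip_width(); print(w)
    a=look("wrist")["img"]
    if w>.035:
        insert("pics/w4b.png"); manip.move_gripper(.085); b=look("wrist")["img"]
        cv2.imwrite("pics/w4.png",np.hstack([cv2.resize(a,(400,250)),cv2.resize(b,(400,250))]))
```

```text
[(0.5431, 0.3296, 0.215, 277.0), (0.4319, 0.2043, 0.162, 265.0), (0.4263, 0.314, 0.04, 252.0), (0.3053, -0.0207, 1.405, 146.0)]
grip 0.0427 0.0429 61.8 t 39.9
0.04279355272698361
deck [ 0.1  1.  -2.9] 0.0432
push [-0.2  1.4 -0.5]
t 49.65
```

View pics/w4.png

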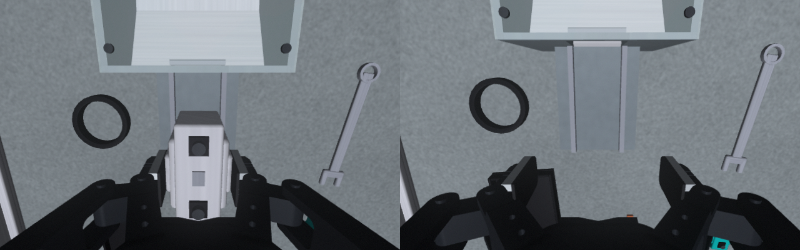

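The third cell went in and the deck is empty. Now the flat ones.

Run:
```python
from u import *
clear()
for (x,y),ty in (((.4263,.314),.055),((.4319,.2043),-.055)):
    c=near(x,y)
    if np.hypot(c[0]-x,c[1]-y)>.05 or pick(*c[:3])<.02: print("stop",c); break
    yaw=.07; p=np.array([.6727,.145])+ty*np.array([-np.sin(yaw),np.cos(yaw)])
    manip.move_pose([*p,.13],quat(yaw)); w=read_grip_width(); print("w",w)
    if w<.02: break
    manip.move_l([*p,.019],rate=.08); print(np.round(read_ft_force(),1))
    manip.move_gripper(.06); manip.move_l([*p,.2]); manip.move_gripper(.085); clear()
t=look("top"); cv2.imwrite("pics/t5.png",cv2.resize(t["img"][120:280,190:370],(720,640))[:600]); print(cells(t),read_time())
```

```text
[(0.4318, 0.2043, 0.156, 264.0), (0.4263, 0.3139, 0.043, 253.0), (0.3055, -0.0203, 1.387, 150.0)]
grip 0.0291 0.0291 59.1 t 57.6
w 0.028826811344935234
[ 0.1 -1.  -2.1]
[(0.4321, 0.2043, 0.162, 260.0), (0.3054, -0.0209, 1.401, 145.0)]
grip 0.0292 0.0292 59.1 t 70.2
w 0.028681427339194904
[ 0.7 -0.2 -2.5]
[(np.float64(0.3051), np.float64(-0.0213), np.float64(1.429), 143, [0.04, 0.068])] 76.55
```

View pics/t5.png

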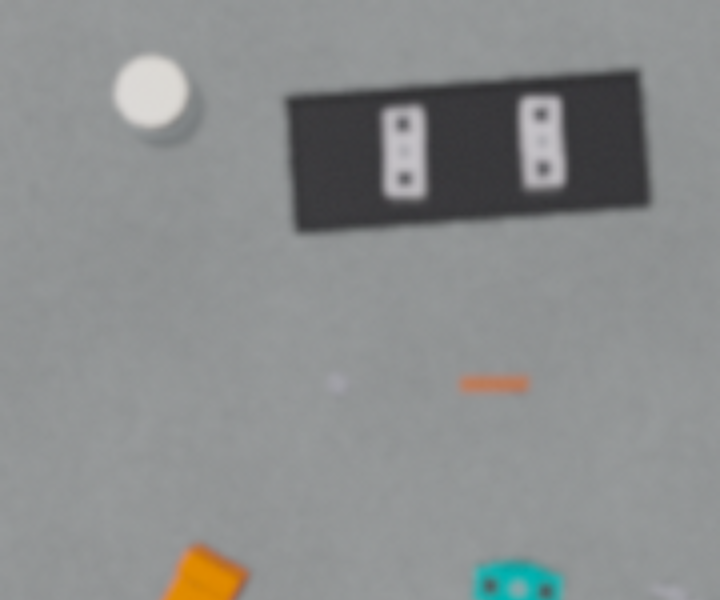

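Both sound cells stand in the tray at (404,152) and (542,143). Now the tally, first looked at from the wrist camera.

Run:
```python
from u import *
manip.move_pose(bp(.09,0,.33),quat(B[2])); manip.hold(.3)
d=look("wrist"); im=d["img"].copy()
p=proj(d,[bp(.14,0,.195),bp(.14,0,.159),bp(.14,.062,.159),bp(.14,-.062,.159),bp(.078,0,.159),bp(.202,0,.159)]); print(p.round(0).tolist())
for u in p: cv2.circle(im,tuple(int(v) for v in u),2,(0,0,255),-1)
cv2.imwrite("pics/w6.png",im)
```

```text
[[316.0, 128.0], [316.0, 125.0], [250.0, 125.0], [383.0, 125.0], [316.0, 190.0], [316.0, 53.0]]
```

View pics/w6.png

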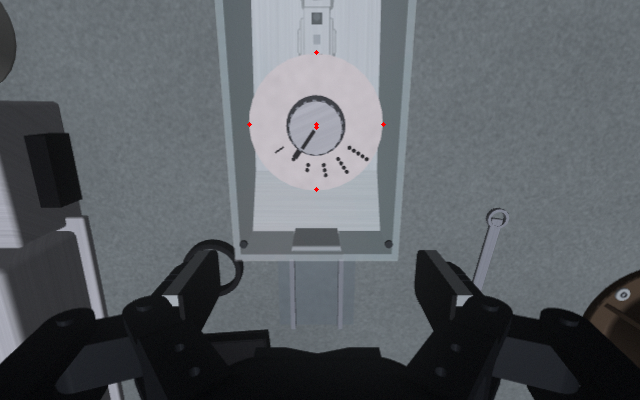

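The plate registration is exact and the pointer stands at the one-dot mark (1). I turn it +0.8 rad to 3.

Run:
```python
from u import *
a=B[2]
manip.move_gripper(.085)
manip.move_pose(bp(.14,0,.28),quat(a-.4)); manip.move_l(bp(.14,0,.166),rate=.08)
manip.move_gripper(0); print(read_grip_width(),np.round(read_ft_force(),1))
for k in range(1,9): manip.move_l(bp(.14,0,.166),quat(a-.4+.1*k)) if 0 else manip.move_pose(bp(.14,0,.166),quat(a-.4+.1*k))
print(np.round(read_moment(),2),np.round(read_ft_force(),1),read_grip_width())
manip.move_gripper(.085); manip.move_l(bp(.14,0,.3)); manip.move_pose(bp(.09,0,.33),quat(a)); manip.hold(.3)
w=look("wrist")["img"]
manip.move_pose([.3,-.6,.35],quat(a)); t=look("top")["img"]; print(read_time())
cv2.imwrite("pics/w7.png",cv2.resize(w[20:270,200:440],(576,600))); cv2.imwrite("pics/t7.png",cv2.resize(t,(800,500)))
```

```text
0.042385794326799314 [ 4.6 -0.9  3. ]
[-0.79 -2.13  0.02] [ 6.  -2.5  3.4] 0.04249924170985839
85.7583
```

View pics/w7.png

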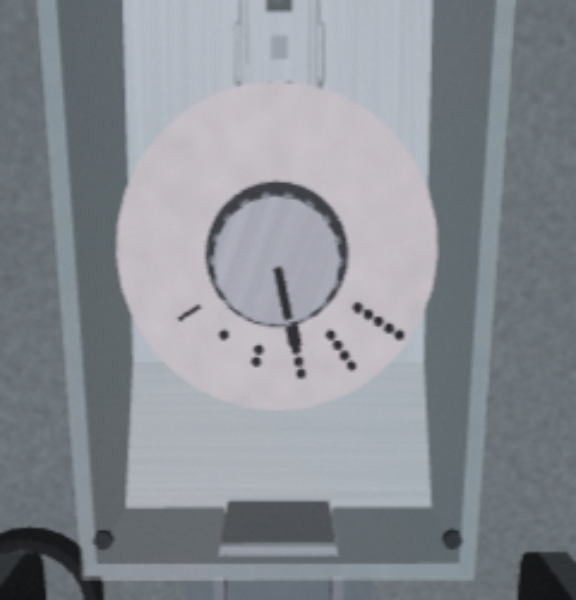

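View pics/t7.png

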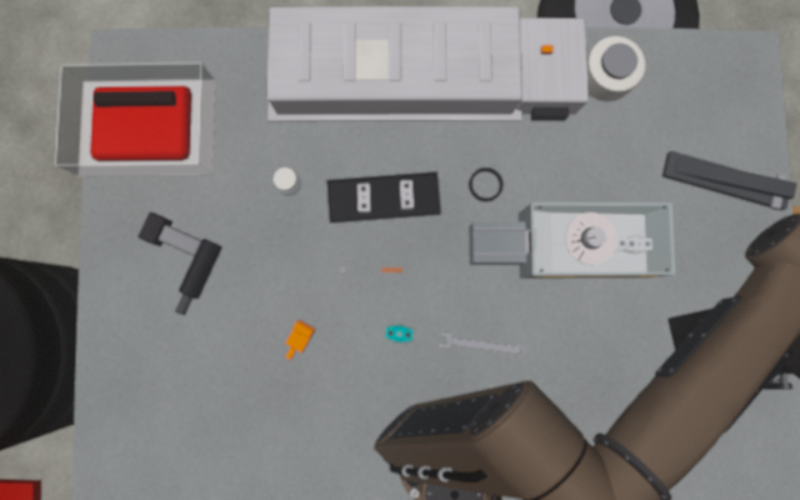

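The tally shows 3 and everything else is where it was. One last look into the box from the front, to check the flap and the cells under the plate.

Run:
```python
from u import *
manip.move_pose(bp(.02,.17,.28),quat(B[2])); manip.hold(.3); d=look("wrist"); im=d["img"].copy()
print(-d["R"].T@d["t"])
for X in ([bp(x,y,z) for x,z in((.009,.141),(.009,.088)) for y in(-.026,.026)]):
    u=proj(d,[X])[0]; print(u.round()); cv2.circle(im,tuple(int(v) for v in u),2,(0,0,255),-1)
cv2.imwrite("pics/w8.png",im)
```

```text
[ 0.71827963 -0.29152729  0.42313194]
[538. 198.]
[479. 198.]
[505. 184.]
[455. 184.]
```

View pics/w8.png

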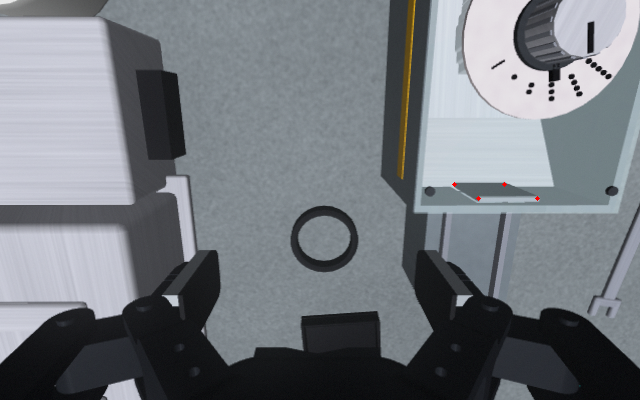

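The flap corners match the shut projection at (455–538, 184–198), and a cell edge shows under the plate at (460,45). I'm handing it in.

```bash
python3 -c "
from u import *
print(manip.close_job(), read_time())"
```

```text
the job is handed in; nothing more can be done
the job is handed in; nothing more can be done
```

I put the three swollen cells in the quarantine box (flap shut), the two sound cells in the tray, and turned the tally from 1 to 3; the job is handed in, after about 88 s, with the other bench items not moved.

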